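Rake the drying sticks into rows

TASK

Pick up the blue-handled rake and use it to comb the three scattered dark wooden sticks into neat parallel rows, lying flat on the bench close side by side. Move the sticks with the rake only, never with the gripper; then stand the rake upright on its teeth on the bench, a good hand's width clear of the sticks, and let go.

Things in the scene. Friction and masses are not known exactly. Their poses are not given: they have to be found in the camera images.
- rake_grip (a point): blue-handled rake, 250 g, standing on ten steel teeth (20 mm high, 9 mm gaps) under a straight bar 220 x 26 mm, its top 34 mm above the tips. On the bar, centred, a block handle 110 long, 24 thick, from 34 to 82 mm above the tips. Point: handle centre, 58 mm above the tips; x runs along bar and handle, y across the thickness, z up. Both long faces alike: flat, 13 mm from centre, teeth and bar flush
- stick_a_mid (a point): one of three alike dark hardwood sticks of square section, 150 x 14 x 14 mm, 22 g, lying loose and flat on the plywood bench top (z = 0); this point is its centre, 7 mm above the bench; its x axis runs along the stick. Sticks slide, they do not roll
- stick_b_mid (a point): one of three alike dark hardwood sticks of square section, 150 x 14 x 14 mm, 22 g, lying loose and flat on the plywood bench top (z = 0); this point is its centre, 7 mm above the bench; its x axis runs along the stick. Sticks slide, they do not roll
- stick_c_mid (a point): one of three alike dark hardwood sticks of square section, 150 x 14 x 14 mm, 22 g, lying loose and flat on the plywood bench top (z = 0); this point is its centre, 7 mm above the bench; its x axis runs along the stick. Sticks slide, they do not roll
Not all that is in view belongs to the job. What is shaped like the part that bears stick_a_mid but green or pink is not meant.

How it is judged:
On the way, in this order (a step that is already met when the one before it is completed fails the run):
1. the rake is lifted off the bench (height (world z) of rake_grip above 0.075 m), for 0.1 s.
2. the sticks lie in parallel rows with the rake beside them (angle between the x axis of stick_a_mid and the x axis of stick_b_mid, either way round below 0.2 rad and angle between the x axis of each of stick_b_mid, stick_a_mid and the x axis of stick_c_mid, either way round below 0.2 rad and horizontal distance between stick_a_mid and stick_b_mid below 0.1 m and horizontal distance between each of stick_b_mid, stick_a_mid and stick_c_mid below 0.1 m and height (world z) of each of stick_a_mid, stick_b_mid, stick_c_mid below 0.016 m and (horizontal distance between rake_grip and stick_a_mid below 0.13 m or horizontal distance between rake_grip and stick_b_mid below 0.13 m or horizontal distance between rake_grip and stick_c_mid below 0.13 m)), for 0.2 s.
At the end, for the whole second after the job is handed in: the sticks lie flat on the bench, every two parallel within 0.2 rad (11 degrees) and with centres within 100 mm; the rake stands upright (within 0.15 rad) on its teeth on the bench, its centre over 90 mm from each stick's centre; all released and at rest (angle between the x axis of stick_a_mid and the x axis of stick_b_mid, either way round below 0.2 rad and angle between the x axis of each of stick_b_mid, stick_a_mid and the x axis of stick_c_mid, either way round below 0.2 rad and horizontal distance between stick_a_mid and stick_b_mid below 0.1 m and horizontal distance between each of stick_b_mid, stick_a_mid and stick_c_mid below 0.1 m and height (world z) of each of stick_a_mid, stick_b_mid, stick_c_mid below 0.016 m and horizontal distance between rake_grip and stick_a_mid above 0.09 m and horizontal distance between rake_grip and stick_b_mid above 0.09 m and horizontal distance between rake_grip and stick_c_mid above 0.09 m and angle between rake_grip's own z axis and vertical below 0.15 rad and height (world z) of rake_grip between 0.052 and 0.064 m and linear speed of each of rake, stick_a, stick_b, stick_c below 0.02 m/s); the robot touches nothing.
It fails at once if the gripper or arm touches a stick (contact force between any of the fingers, the arm and stick_a above 0.3 N or contact force between any of the fingers, the arm and stick_b above 0.3 N or contact force between any of the fingers, the arm and stick_c above 0.3 N).
It also fails if it takes over 56 s, if anything falls off the work surface, if the arm or the gripper's body presses on something with over 40 N, if the wrist force passes 120 N, or if a joint passes its speed limit or range.

ROBOT

A 6-joint arm with a two-finger parallel gripper is mounted at the origin on the work surface. World frame = base frame: x ahead of the robot, y to its left, z up, the work surface at z = 0. Lengths are in m, angles in rad, forces in N, time in s.
With the tool pointing down it reaches from about 0.35 to 0.775 m from the base axis. Payload 5.5 kg.
Tool frame: the origin (TCP) lies where the fingers leave the gripper's body, on its centre line; the fingertips stand 73 mm ahead of it and the grasp point (between the pads) lies 54 mm ahead of it; z points along the fingers, y is the direction in which the jaws open and shut (so a half turn about z gives the same grasp; the last joint's range is limited). The gripper opens to 85 mm and grips with 20 to 120 N. Pads are 22 mm wide; open, the fingers measure 114 mm over their backs; the gripper's body (76 mm by 85 mm) begins 54 mm behind the grasp point. The pads swing forward as they close: fully open they stand 13 mm farther back than shut.
Start: joints at [0.978, 0.313, 0.046, 1.304, 0, 1.431], TCP at [0.252, 0.517, 0.304] pointing down, gripper open.
Joint ranges: [-2.76, 2.76], [-0.86, 1.69], [-1.03, 1.26], [-2.2, 2.34], [-1.47, 1.5], [-3.14, 3.14]. Speed limits (rad/s): [2.57, 2.57, 3.14, 3.14, 3.14, 3.14].

INTERFACE

Orientations are given as a unit quaternion [w, x, y, z].
In Python, from workcell import env, read_camera, job, cut_out gives the robot as it stands.
- The arm moves only by the tool servo_tool, never from a script. Its argument "deltas" is a list of rows, each an object of numbers: "dx", "dy", "dz": the shift along the world's x, y, z in mm; "rx", "ry", "rz": the turn, a rotation vector about the world's x, y, z in rad; "fingers": the closure, from -1 (fully open) to 1 (shut). A call has 1 to 8 rows; each row shifts and turns the commanded pose from where the row before left it; what a row does not reach is not made up. A row lasts 1/10 s, in which the tool goes at most 50 mm and 8.59 degrees, less where a joint would pass 70% of its speed; a pose out of reach is approached as far as the arm can. A call is refused whole if a number of a shift passes 50 or a number of a turn 0.15, either way. A call with a gripper value outside its range is refused whole. The fingers move at their own pace and stop on an object; "newtons" is the grip in N (left out, the last holds). Time passes only in rows, so rows that do not move let the fingers close. It gives the time, the measured TCP pose, the force and the opening at its end, in the units of the state.
- env.get_state(): the state, without advancing time (a new reading comes with each control period).
- read_camera(name): name is "scene" or "top"; returns a dict with "img" (420x560x3 uint8, red, green, blue), "intrinsics" (3x3 intrinsics, pixels), "extrinsics" (4x4, takes a point from camera to world coordinates). Camera axes: x right, y down, z forward; pixel columns grow to the right and rows downward; lengths in m; the calibration is good to about 2 mm. A picture is of the moment at which its call begins. There is no depth.
- job.hand_in(): hands the job in, once; it reports no verdict.
Trained networks look in the newest picture that a camera, given by its name, has taken for a name from the list of things; names that differ only in an ending like _2 or _b are one class to them, and where a whole thing is asked for, a point or a joint stands for the part that bears it (a point fixed in the world has none). Each returns a list of dicts, best first, with "confidence" (0 to 1); they miss things now and then, are a little off and sometimes report something else, mostly with a low value. They report only what shows in the picture. A call takes as long as a camera call. They do not tell look-alikes from the thing itself.
- cut_out(target, camera): "region" (420x560 bool, what is visible of it) and "extent" ([left, top, right, bottom] in pixels, round what is visible of it).
The state is a dict: "clock": time; "joint_pos": joint angles; "qvel": joint speeds; "tau": joint torques, N m; "tcp_pos": TCP position; "orientation": TCP orientation; "wrist_force": force on the tool from outside, world axes, zero at the start; "ft_torque": the same for the moment, N m; "finger_gap": finger opening in m.
Only numpy, scipy, OpenCV 4.12 (cv2) and the standard library are available. Lean on these libraries where they do the work, as an engineer would, in place of code of your own. Each camera call takes 0.05 s, during which the arm holds its last target. There are 200 camera calls.

## Working session

There is one attempt and no reset: what is moved stays moved. The work goes in short steps, Python scripts to look and compute and a tool call to move; the robot and the scene stay as the last step left them, time stands still between calls to the robot, and variables do not carry over. Pictures are saved under pics/ and viewed, about 8 in all and at most 12, crops included, and the job is handed in when it is done.

Besides the shell and the picture viewer there is one more tool, called after "Call:" as name(argument=value, ...) on one line, values as JSON. servo_tool: Moves the arm, as the interface text tells. Its arguments: {"type":"object","properties":{"deltas":{"type":"array"},"newtons":{"type":"number"}},"required":["deltas"]}

```bash
mkdir -p pics
cat > h.py <<'E'
from workcell import env, read_camera, job, cut_out
import numpy as np, cv2
def shot(c,name=None):
    r=read_camera(c)
    if name: cv2.imwrite(f'pics/{name}.png',r['img'][:,:,::-1])
    return r
def w(r,px,z):
    K,T=np.array(r['intrinsics']),np.array(r['extrinsics'])
    d=T[:3,:3]@np.linalg.inv(K)@np.array([px[0],px[1],1.]); o=T[:3,3]
    return o+d*(z-o[2])/d[2]
def proj(r,p):
    K,T=np.array(r['intrinsics']),np.array(r['extrinsics'])
    q=K@(T[:3,:3].T@(np.array(p)-T[:3,3])); return q[:2]/q[2]
def poly(r,mask,z):
    c=max(cv2.findContours(mask.astype(np.uint8),cv2.RETR_EXTERNAL,cv2.CHAIN_APPROX_NONE)[0],key=cv2.contourArea)
    P=np.array([w(r,p[0],z)[:2] for p in c])*1000
    (cx,cy),(a,b),ang=cv2.minAreaRect(P.astype(np.float32))
    if a<b:a,b,ang=b,a,ang+90
    return np.round([cx,cy,a,b,(ang+90)%180-90],1)
E
python3 - <<'E'
from h import *
r=shot('top','top0'); s=shot('scene','scene0')
print(np.round(r['extrinsics'],3).tolist(), np.round(s['extrinsics'],3).tolist())
for n,z in (('stick_a_mid',.014),('rake_grip',.082)):
  for c,R in(('top',r),('scene',s)):
    for d in cut_out(n,c):
      m=d['region']; print(n,c,round(d['confidence'],2),d['extent'],R['img'][m].mean(0).round(),poly(R,m,z))
E
```

```text
[[-0.02, -0.988, 0.153, 0.279], [-0.999, 0.014, -0.039, 0.043], [0.037, -0.154, -0.987, 1.003], [0.0, 0.0, 0.0, 1.0]] [[-0.605, 0.576, -0.55, 0.912], [0.796, 0.419, -0.437, 0.435], [-0.021, -0.702, -0.712, 0.711], [0.0, 0.0, 0.0, 1.0]]
stick_a_mid top 0.71 [65.0, 280.8, 129.7, 291.2] [148. 101. 117.] [245.5 457.6 146.9  13.3 -83.3]
stick_a_mid top 0.57 [229.0, 138.3, 248.5, 187.4] [80. 56. 40.] [556.9 112.3 147.   13.4  14.5]
stick_a_mid top 0.54 [146.6, 267.2, 199.5, 295.1] [ 67. 110.  65.] [251.3 272.8 150.9  17.1  62.9]
stick_a_mid scene 0.82 [383.8, 208.8, 428.2, 252.3] [ 41. 108.  44.] [256.  274.  154.   22.2  63. ]
stick_a_mid scene 0.78 [447.2, 248.5, 519.6, 281.6] [149.  85. 107.] [250.8 458.5 149.6  27.2 -83.4]
stick_a_mid scene 0.75 [253.3, 256.6, 289.0, 314.5] [104.  71.  43.] [561.6 114.6 155.5  17.6  15.5]
rake_grip top 0.81 [110.5, 152.1, 169.7, 233.7] [40. 59. 93.] [467.5 342.9 208.2  51.9 -28.6]
rake_grip scene 0.84 [339.6, 285.8, 441.7, 341.7] [ 42.  66. 112.] [507.9 355.6 209.9  55.1 -26.5]
```

View pics/top0.png

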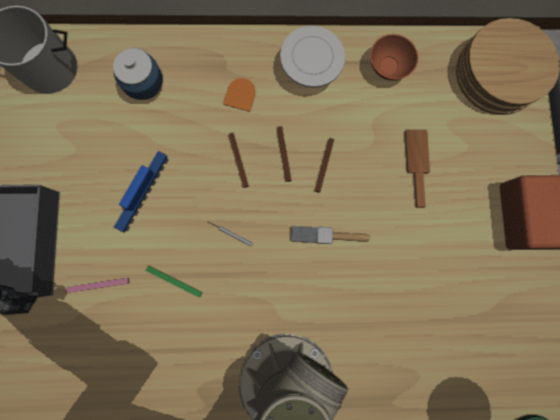

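View pics/scene0.png

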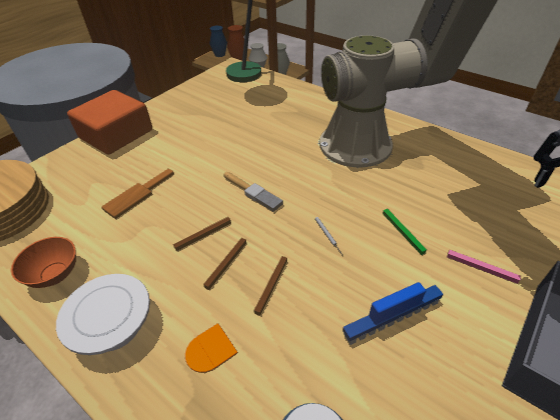

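Top view: dark sticks at about (238,160), (284,154) and (325,165); blue rake at (141,191). Look-alikes are the green stick at (174,281) and pink stick at (97,285), both excluded by colour; the blue jar at (138,75) isn't a rake. Next I'll take a close crop and measure.

```bash
cat >> h.py <<'E'
def sticks(r,box=(210,100,360,215),z=.014):
    im=r['img'].astype(int); m=(im.max(2)<115)&(im[:,:,0]>im[:,:,2]*1.35)
    x0,y0,x1,y1=box; k=np.zeros_like(m); k[y0:y1,x0:x1]=m[y0:y1,x0:x1]
    n,l,st,_=cv2.connectedComponentsWithStats(k.astype(np.uint8))
    return [(st[i][4],poly(r,l==i,z)) for i in range(1,n) if st[i][4]>100]
def handle(r,box=(60,130,360,260)):
    im=r['img'].astype(int); b=(im[:,:,2]>im[:,:,0]*1.5)&(im[:,:,2]>50)
    x0,y0,x1,y1=box; k=np.zeros_like(b); k[y0:y1,x0:x1]=b[y0:y1,x0:x1]
    return k
E
python3 - <<'E'
from h import *
r=shot('top'); im=r['img']
for s in sticks(r): print(s)
k=handle(r); print(k.sum(), poly(r,k,.034))
for t in (100,120,140):
  kk=k&(im[:,:,2]>t); print(t,kk.sum(), poly(r,kk,.082) if kk.sum()>50 else '')
c=cv2.resize(im[120:250,90:360,::-1],None,fx=2.9,fy=2.9,interpolation=cv2.INTER_CUBIC); cv2.imwrite('pics/crop1.png',c)
s=env.get_state(); print(s['clock'],s['tcp_pos'],s['orientation'],s['finger_gap'],s['joint_pos'])
E
```

```text
(np.int32(360), array([572.8,  -5.6, 151.3,  17.7,   8.3]))
(np.int32(348), array([556.7, 113.2, 150.9,  16.8,  15.2]))
(np.int32(359), array([ 541.6, -111.1,  152.4,   17.2,  -16.5]))
1207 [478.6 361.1 215.   44.8 -28.2]
100 691 [475.2 353.9 107.5  20.8 -27.8]
120 357 [476.  354.4 104.4  19.2 -27.8]
140 92 [474.6 351.8  98.    7.2 -27.5]
0.35 [0.25152059 0.51699653 0.30366821] [-7.57352192e-05  2.24468004e-01  9.74481436e-01 -2.00578063e-04] 0.08543670030788053 [ 9.78405381e-01  3.13443963e-01  4.58166361e-02  1.30359779e+00
 -2.12642631e-06  1.43119954e+00]
```

View pics/crop1.png

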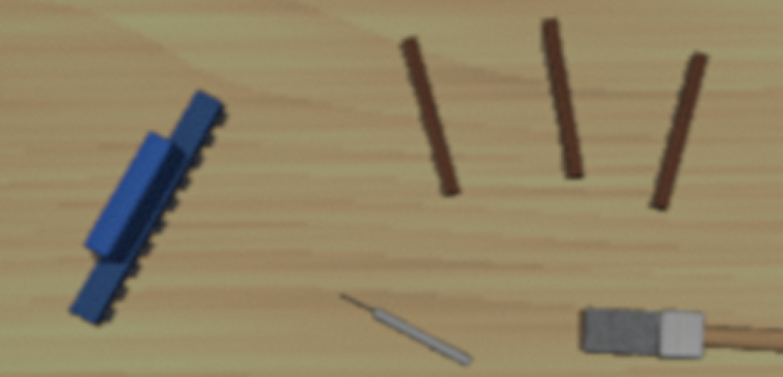

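The crop confirms the blue rake (top centre at about (475,354) mm, bar at -28°) and the three dark sticks. Moving above the rake.

Call:
servo_tool(deltas=[{"dx": 28,"dy": -20,"fingers": -1},{"dx": 28,"dy": -20,"rz": -0.035},{"dx": 28,"dy": -20},{"dx": 28,"dy": -20,"dz": -20},{"dx": 28,"dy": -21,"dz": -20},{"dx": 28,"dy": -21,"dz": -20},{"dx": 28,"dy": -21,"dz": -20},{"dx": 28,"dy": -20,"dz": -20}], newtons=60)

```text
invalid input at $.deltas[0]: expected keys dx, dy, dz, rx, ry, rz, fingers
```

Call:
servo_tool(deltas=[{"dx": 28,"dy": -20,"dz": 0,"rx": 0,"ry": 0,"rz": 0,"fingers": -1},{"dx": 28,"dy": -20,"dz": 0,"rx": 0,"ry": 0,"rz": -0.035,"fingers": -1},{"dx": 28,"dy": -20,"dz": 0,"rx": 0,"ry": 0,"rz": 0,"fingers": -1},{"dx": 28,"dy": -20,"dz": -20,"rx": 0,"ry": 0,"rz": 0,"fingers": -1},{"dx": 28,"dy": -21,"dz": -20,"rx": 0,"ry": 0,"rz": 0,"fingers": -1},{"dx": 28,"dy": -21,"dz": -20,"rx": 0,"ry": 0,"rz": 0,"fingers": -1},{"dx": 28,"dy": -21,"dz": -20,"rx": 0,"ry": 0,"rz": 0,"fingers": -1},{"dx": 28,"dy": -20,"dz": -20,"rx": 0,"ry": 0,"rz": 0,"fingers": -1}], newtons=60)

```text
clock: 1.15
tcp_pos: [0.4766, 0.353, 0.2033]
orientation: [0.0, 0.242, 0.97, 0.0]
wrist_force: [1.0, 0.5, -0.3]
finger_gap: 0.0854
```

Call:
servo_tool(deltas=[{"dx": 0,"dy": 0,"dz": -30,"rx": 0,"ry": 0,"rz": 0,"fingers": -1},{"dx": -1,"dy": 1,"dz": -30,"rx": 0,"ry": 0,"rz": 0,"fingers": -1},{"dx": 0,"dy": 0,"dz": -25,"rx": 0,"ry": 0,"rz": 0,"fingers": -1},{"dx": 0,"dy": 0,"dz": 0,"rx": 0,"ry": 0,"rz": 0,"fingers": 1},{"dx": 0,"dy": 0,"dz": 0,"rx": 0,"ry": 0,"rz": 0,"fingers": 1},{"dx": 0,"dy": 0,"dz": 0,"rx": 0,"ry": 0,"rz": 0,"fingers": 1},{"dx": 0,"dy": 0,"dz": 0,"rx": 0,"ry": 0,"rz": 0,"fingers": 1},{"dx": 0,"dy": 0,"dz": 0,"rx": 0,"ry": 0,"rz": 0,"fingers": 1}], newtons=60)

```text
clock: 1.95
tcp_pos: [0.4755, 0.3557, 0.1209]
orientation: [0.001, 0.241, 0.97, 0.001]
wrist_force: [0.1, -0.2, 5.2]
finger_gap: 0.0234
```

Call:
servo_tool(deltas=[{"dx": 0,"dy": 0,"dz": 0,"rx": 0,"ry": 0,"rz": 0,"fingers": 1},{"dx": 0,"dy": 0,"dz": 20,"rx": 0,"ry": 0,"rz": 0,"fingers": 1},{"dx": 0,"dy": 0,"dz": 25,"rx": 0,"ry": 0,"rz": 0,"fingers": 1},{"dx": 0,"dy": 0,"dz": 0,"rx": 0,"ry": 0,"rz": 0,"fingers": 1},{"dx": 0,"dy": 0,"dz": 0,"rx": 0,"ry": 0,"rz": 0,"fingers": 1}], newtons=80)

```text
clock: 2.45
tcp_pos: [0.4747, 0.3552, 0.1639]
orientation: [0.0, 0.241, 0.97, 0.0]
wrist_force: [-0.6, -0.1, -3.6]
finger_gap: 0.0232
```

Run:
```python
from h import *
r=shot('top'); s=shot('scene'); cv2.imwrite('pics/lift.png',np.hstack([r['img'][110:250,60:360,::-1],s['img'][210:350,260:560,::-1]]))
print(sticks(r))
```

```text
[(np.int32(348), array([571.8,  -5.5, 149.4,  17.3,   8.3])), (np.int32(332), array([556.8, 112.9, 150.8,  16.2,  15.1])), (np.int32(340), array([ 541.7, -110.6,  151. ,   16.4,  -16.8]))]
```

View pics/lift.png

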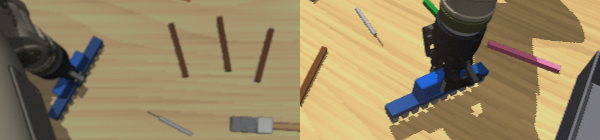

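The rake is held level and clear of the bench. Going behind stick A with the bar turned along x.

Call:
servo_tool(deltas=[{"dx": 14,"dy": -30,"dz": 0,"rx": 0,"ry": 0,"rz": 0.098,"fingers": 1},{"dx": 14,"dy": -30,"dz": 0,"rx": 0,"ry": 0,"rz": 0.098,"fingers": 1},{"dx": 14,"dy": -30,"dz": 0,"rx": 0,"ry": 0,"rz": 0.098,"fingers": 1},{"dx": 14,"dy": -30,"dz": 0,"rx": 0,"ry": 0,"rz": 0.098,"fingers": 1},{"dx": 14,"dy": -30,"dz": 0,"rx": 0,"ry": 0,"rz": 0.097,"fingers": 1},{"dx": 12,"dy": -28,"dz": 0,"rx": 0,"ry": 0,"rz": 0,"fingers": 1},{"dx": 0,"dy": 0,"dz": 0,"rx": 0,"ry": 0,"rz": 0,"fingers": 1}], newtons=80)

```text
clock: 3.25
tcp_pos: [0.5575, 0.1736, 0.1623]
orientation: [-0.001, 0.002, 1.0, -0.001]
wrist_force: [0.0, -0.2, -2.4]
finger_gap: 0.0232
```

Call:
servo_tool(deltas=[{"dx": 0,"dy": 0,"dz": -20,"rx": 0,"ry": 0,"rz": 0,"fingers": 1},{"dx": 0,"dy": 0,"dz": -19,"rx": 0,"ry": 0,"rz": 0,"fingers": 1},{"dx": 0,"dy": 0,"dz": 0,"rx": 0,"ry": 0,"rz": 0,"fingers": 1},{"dx": 0,"dy": 0,"dz": 0,"rx": 0,"ry": 0,"rz": 0,"fingers": 1}], newtons=80)

```text
clock: 3.65
tcp_pos: [0.5555, 0.1773, 0.124]
orientation: [-0.001, -0.001, 1.0, -0.0]
wrist_force: [0.3, 0.2, -2.9]
finger_gap: 0.0228
```

Run:
```python
from h import *
r=shot('top'); s=shot('scene'); cv2.imwrite('pics/low.png',np.hstack([r['img'][100:240,120:360,::-1],s['img'][190:330,180:440,::-1]]))
print(sticks(r,(215,100,360,215)))
k=handle(r)&(r['img'][:,:,2]>60); print(poly(r,k,.037))
print(env.get_state()['tcp_pos'])
```

```text
[(np.int32(346), array([571.8,  -5.5, 149.4,  17.3,   8.3])), (np.int32(306), array([553.3, 125.2, 150.9,  41.4,  15.7])), (np.int32(338), array([ 541.7, -110.6,  151. ,   16.4,  -16.8]))]Traceback (most recent call last):
  File "<stdin>", line 4, in <module>
  File "h.py", line 15, in poly
    c=max(cv2.findContours(mask.astype(np.uint8),cv2.RETR_EXTERNAL,cv2.CHAIN_APPROX_NONE)[0],key=cv2.contourArea)
ValueError: max() iterable argument is empty
```

View pics/low.png

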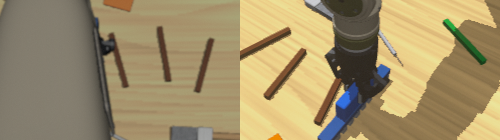

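Call:
servo_tool(deltas=[{"dx": 0,"dy": -12,"dz": 0,"rx": 0,"ry": 0,"rz": 0,"fingers": 1},{"dx": 0,"dy": -12,"dz": 0,"rx": 0,"ry": 0,"rz": 0,"fingers": 1},{"dx": 0,"dy": -12,"dz": 0,"rx": 0,"ry": 0,"rz": 0,"fingers": 1},{"dx": 0,"dy": -12,"dz": 0,"rx": 0,"ry": 0,"rz": 0,"fingers": 1},{"dx": 0,"dy": -12,"dz": 0,"rx": 0,"ry": 0,"rz": 0,"fingers": 1},{"dx": 0,"dy": -12,"dz": 0,"rx": 0,"ry": 0,"rz": 0,"fingers": 1},{"dx": 0,"dy": -12,"dz": 0,"rx": 0,"ry": 0,"rz": 0,"fingers": 1},{"dx": 0,"dy": -12,"dz": 0,"rx": 0,"ry": 0,"rz": 0,"fingers": 1}], newtons=80)

```text
clock: 4.55
tcp_pos: [0.5566, 0.0799, 0.125]
orientation: [0.0, -0.0, 1.0, 0.0]
wrist_force: [1.0, 0.2, -2.4]
finger_gap: 0.0231
```

Call:
servo_tool(deltas=[{"dx": 0,"dy": -12,"dz": 0,"rx": 0,"ry": 0,"rz": 0,"fingers": 1},{"dx": 0,"dy": -12,"dz": 0,"rx": 0,"ry": 0,"rz": 0,"fingers": 1},{"dx": 0,"dy": -12,"dz": 0,"rx": 0,"ry": 0,"rz": 0,"fingers": 1},{"dx": 0,"dy": -12,"dz": 0,"rx": 0,"ry": 0,"rz": 0,"fingers": 1},{"dx": 0,"dy": -12,"dz": 0,"rx": 0,"ry": 0,"rz": 0,"fingers": 1},{"dx": 0,"dy": -12,"dz": 0,"rx": 0,"ry": 0,"rz": 0,"fingers": 1},{"dx": 0,"dy": 0,"dz": 0,"rx": 0,"ry": 0,"rz": 0,"fingers": 1}], newtons=80)

```text
clock: 5.25
tcp_pos: [0.5568, 0.0074, 0.125]
orientation: [0.0, 0.0, 1.0, -0.0]
wrist_force: [0.5, -0.7, -2.6]
finger_gap: 0.023
```

Run:
```python
from h import *
r=shot('top'); s=shot('scene'); cv2.imwrite('pics/mid.png',np.hstack([r['img'][90:240,200:380,::-1],s['img'][180:330,150:440,::-1]]))
print(sticks(r,(215,100,360,215)), env.get_state()['tcp_pos'])
```

```text
[] [0.55657818 0.00873011 0.12489198]
```

View pics/mid.png

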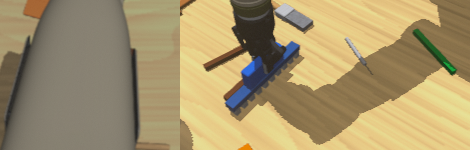

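The rake is pushing A and B ahead of it, with one stick visible just beyond the bar and C further on. Continuing into C.

Call:
servo_tool(deltas=[{"dx": 0,"dy": -12,"dz": 0,"rx": 0,"ry": 0,"rz": 0,"fingers": 1},{"dx": 0,"dy": -12,"dz": 0,"rx": 0,"ry": 0,"rz": 0,"fingers": 1},{"dx": 0,"dy": -12,"dz": 0,"rx": 0,"ry": 0,"rz": 0,"fingers": 1},{"dx": 0,"dy": -12,"dz": 0,"rx": 0,"ry": 0,"rz": 0,"fingers": 1},{"dx": 0,"dy": -12,"dz": 0,"rx": 0,"ry": 0,"rz": 0,"fingers": 1},{"dx": 0,"dy": -12,"dz": 0,"rx": 0,"ry": 0,"rz": 0,"fingers": 1},{"dx": 0,"dy": -12,"dz": 0,"rx": 0,"ry": 0,"rz": 0,"fingers": 1},{"dx": 0,"dy": -12,"dz": 0,"rx": 0,"ry": 0,"rz": 0,"fingers": 1}], newtons=80)

```text
clock: 6.15
tcp_pos: [0.5565, -0.088, 0.1249]
orientation: [-0.0, -0.001, 1.0, 0.0]
wrist_force: [0.5, 0.4, -3.3]
finger_gap: 0.0232
```

Call:
servo_tool(deltas=[{"dx": 0,"dy": -12,"dz": 0,"rx": 0,"ry": 0,"rz": 0,"fingers": 1},{"dx": 0,"dy": -6,"dz": 0,"rx": 0,"ry": 0,"rz": 0,"fingers": 1},{"dx": 0,"dy": 0,"dz": 0,"rx": 0,"ry": 0,"rz": 0,"fingers": 1},{"dx": 0,"dy": 0,"dz": 0,"rx": 0,"ry": 0,"rz": 0,"fingers": 1},{"dx": 0,"dy": 0,"dz": 0,"rx": 0,"ry": 0,"rz": 0,"fingers": 1}], newtons=80)

```text
clock: 6.65
tcp_pos: [0.5565, -0.1045, 0.1249]
orientation: [-0.0, -0.001, 1.0, 0.0]
wrist_force: [-0.2, -0.7, -3.9]
finger_gap: 0.0227
```

Run:
```python
from h import *
s=shot('scene'); cv2.imwrite('pics/end1.png',cv2.resize(s['img'][150:350,120:420,::-1],None,fx=2.6,fy=2.6))
print(env.get_state()['tcp_pos'])
```

```text
[ 0.55652155 -0.1044423   0.12487987]
```

View pics/end1.png

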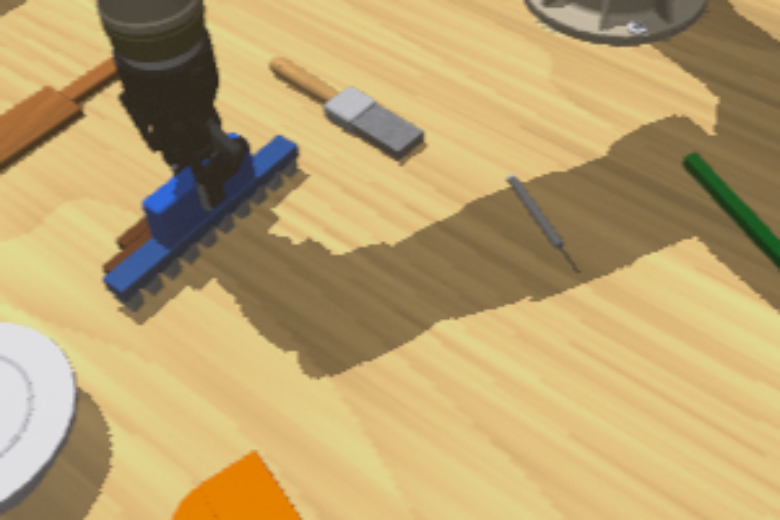

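Sticks are bunched beyond the bar. Backing the rake off 170 mm and looking.

Call:
servo_tool(deltas=[{"dx": 0,"dy": 10,"dz": 0,"rx": 0,"ry": 0,"rz": 0,"fingers": 1},{"dx": 0,"dy": 20,"dz": 0,"rx": 0,"ry": 0,"rz": 0,"fingers": 1},{"dx": 0,"dy": 25,"dz": 0,"rx": 0,"ry": 0,"rz": 0,"fingers": 1},{"dx": 0,"dy": 30,"dz": 0,"rx": 0,"ry": 0,"rz": 0,"fingers": 1},{"dx": 0,"dy": 30,"dz": 0,"rx": 0,"ry": 0,"rz": 0,"fingers": 1},{"dx": 0,"dy": 30,"dz": 0,"rx": 0,"ry": 0,"rz": 0,"fingers": 1},{"dx": 0,"dy": 25,"dz": 0,"rx": 0,"ry": 0,"rz": 0,"fingers": 1},{"dx": 0,"dy": 0,"dz": 0,"rx": 0,"ry": 0,"rz": 0,"fingers": 1}], newtons=80)

```text
clock: 7.5
tcp_pos: [0.5559, 0.0689, 0.1249]
orientation: [-0.0, -0.003, 1.0, 0.001]
wrist_force: [0.0, 0.2, -3.6]
finger_gap: 0.023
```

Run:
```python
from h import *
r=shot('top');s=shot('scene'); a=r['img'][100:250,270:390,::-1]; b=s['img'][160:310,130:380,::-1]
cv2.imwrite('pics/end2.png',cv2.resize(np.hstack([a,b]),None,fx=2.1,fy=2.1))
print(sticks(r,(300,100,395,215)),env.get_state()['tcp_pos'])
```

```text
[(np.int32(970), array([ 557.4, -139.6,  173.6,   45.6,   -0. ]))] [0.55624999 0.06633325 0.124934  ]
```

View pics/end2.png

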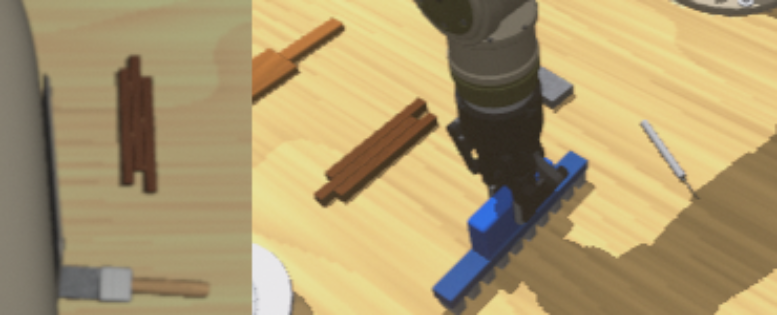

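All three sticks lie flat and parallel, packed within 46 mm (centre (557,-140) mm). The rake is about 190 mm away, so I'm lowering it gently.

Call:
servo_tool(deltas=[{"dx": 0,"dy": 0,"dz": -2,"rx": 0,"ry": 0,"rz": 0,"fingers": 1},{"dx": 0,"dy": 0,"dz": -1,"rx": 0,"ry": 0,"rz": 0,"fingers": 1},{"dx": 0,"dy": 0,"dz": -1,"rx": 0,"ry": 0,"rz": 0,"fingers": 1},{"dx": 0,"dy": 0,"dz": 0,"rx": 0,"ry": 0,"rz": 0,"fingers": 1},{"dx": 0,"dy": 0,"dz": 0,"rx": 0,"ry": 0,"rz": 0,"fingers": 1}], newtons=80)

```text
clock: 8.1
tcp_pos: [0.5566, 0.0646, 0.1209]
orientation: [-0.0, -0.0, 1.0, -0.0]
wrist_force: [0.7, -0.6, -2.3]
finger_gap: 0.0235
```

Call:
servo_tool(deltas=[{"dx": 0,"dy": 0,"dz": -1,"rx": 0,"ry": 0,"rz": 0,"fingers": 1},{"dx": 0,"dy": 0,"dz": 0,"rx": 0,"ry": 0,"rz": 0,"fingers": 1},{"dx": 0,"dy": 0,"dz": 0,"rx": 0,"ry": 0,"rz": 0,"fingers": 1}], newtons=80)

```text
clock: 8.4
tcp_pos: [0.5568, 0.0647, 0.1206]
orientation: [0.0, -0.0, 1.0, -0.0]
wrist_force: [-0.9, -1.5, 5.6]
finger_gap: 0.0231
```

The teeth are on the bench (force now up). Releasing and rising.

Call:
servo_tool(deltas=[{"dx": 0,"dy": 0,"dz": 0,"rx": 0,"ry": 0,"rz": 0,"fingers": 1},{"dx": 0,"dy": 0,"dz": 0,"rx": 0,"ry": 0,"rz": 0,"fingers": -1},{"dx": 0,"dy": 0,"dz": 0,"rx": 0,"ry": 0,"rz": 0,"fingers": -1},{"dx": 0,"dy": 0,"dz": 0,"rx": 0,"ry": 0,"rz": 0,"fingers": -1},{"dx": 0,"dy": 0,"dz": 0,"rx": 0,"ry": 0,"rz": 0,"fingers": -1},{"dx": 0,"dy": 0,"dz": 0,"rx": 0,"ry": 0,"rz": 0,"fingers": -1},{"dx": 0,"dy": 0,"dz": 0,"rx": 0,"ry": 0,"rz": 0,"fingers": -1}], newtons=20)

```text
clock: 9.1
tcp_pos: [0.5566, 0.0652, 0.1199]
orientation: [-0.0, -0.001, 1.0, 0.0]
wrist_force: [0.8, -1.0, 0.6]
finger_gap: 0.0854
```

Call:
servo_tool(deltas=[{"dx": 0,"dy": 0,"dz": 15,"rx": 0,"ry": 0,"rz": 0,"fingers": -1},{"dx": 0,"dy": 0,"dz": 30,"rx": 0,"ry": 0,"rz": 0,"fingers": -1},{"dx": 0,"dy": 0,"dz": 40,"rx": 0,"ry": 0,"rz": 0,"fingers": -1},{"dx": 0,"dy": 0,"dz": 40,"rx": 0,"ry": 0,"rz": 0,"fingers": -1},{"dx": -20,"dy": 40,"dz": 10,"rx": 0,"ry": 0,"rz": 0,"fingers": -1},{"dx": -20,"dy": 45,"dz": 0,"rx": 0,"ry": 0,"rz": 0,"fingers": -1},{"dx": -20,"dy": 45,"dz": 0,"rx": 0,"ry": 0,"rz": 0,"fingers": -1},{"dx": -20,"dy": 45,"dz": 0,"rx": 0,"ry": 0,"rz": 0,"fingers": -1}], newtons=20)

```text
clock: 9.9
tcp_pos: [0.4758, 0.2414, 0.2553]
orientation: [0.0, -0.0, 1.0, 0.0]
wrist_force: [0.4, -0.1, -0.1]
finger_gap: 0.0856
```

Call:
servo_tool(deltas=[{"dx": 0,"dy": 0,"dz": 0,"rx": 0,"ry": 0,"rz": 0,"fingers": -1},{"dx": 0,"dy": 0,"dz": 0,"rx": 0,"ry": 0,"rz": 0,"fingers": -1},{"dx": 0,"dy": 0,"dz": 0,"rx": 0,"ry": 0,"rz": 0,"fingers": -1}])

```text
clock: 10.2
tcp_pos: [0.477, 0.2395, 0.2549]
orientation: [0.0, -0.0, 1.0, -0.0]
wrist_force: [0.8, -0.1, 0.1]
finger_gap: 0.0855
```

Run:
```python
from h import *
r=shot('top');s=shot('scene'); a=r['img'][100:250,220:390,::-1]; b=s['img'][160:310,130:400,::-1]
cv2.imwrite('pics/end3.png',cv2.resize(np.hstack([a,b]),None,fx=1.8,fy=1.8))
print(sticks(r,(300,100,395,215)))
k=handle(r); print(poly(r,k,.034), poly(r,k&(r['img'][:,:,2]>110),.082)); S=env.get_state(); print(S['tcp_pos'],S['wrist_force'],S['finger_gap'],S['clock'])
```

```text
[(np.int32(974), array([ 557.4, -139.6,  173.6,   45.6,   -0. ]))]
[ 5.704e+02  6.380e+01  1.192e+02  2.290e+01 -5.000e-01] [ 5.584e+02  6.280e+01  1.083e+02  2.180e+01 -5.000e-01]
[0.47733793 0.23887402 0.25484414] [-0.72086232  0.1858804  -0.49272931] 0.08542078187659967 10.3
```

View pics/end3.png

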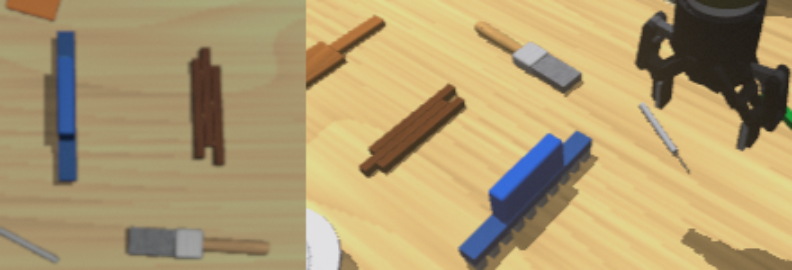

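The rake stands upright and free, the sticks are parallel and flat, and the gripper is well clear.

```bash
python3 -c "
from workcell import job
print(job.hand_in())"
```

```text
the job is handed in; nothing more can be done
None
```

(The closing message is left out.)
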